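# Lay the blue reference tile face up in the reader nest

### The arm

A 7-joint arm with a two-finger parallel gripper is mounted at the origin on the work surface. World frame = base frame: x ahead of the robot, y to its left, z up, the work surface at z = 0. Lengths are in mm, angles in rad, forces in N, time in s.
With the tool pointing down it reaches from about 425 to 950 mm from the base axis. Payload 16.7 kg.
Tool frame: the origin (TCP) lies between the finger pads; the fingertips stand 25 mm ahead of it and the grasp point (between the pads) lies 6 mm ahead of it (ctrl.finger_overhang is the distance from the TCP to the fingertips, in mm); z points along the fingers, x is the direction in which the jaws open and shut, and the axes are right-handed (so a half turn about z gives the same grasp; the last joint's range is limited). The gripper opens to 94 mm and grips with 3 to 60 N. Pads are 16 mm wide; open, the fingers measure 119 mm over their backs; the gripper's body (75 mm by 177 mm) begins 78 mm behind the grasp point.
Start: joints at [-1.401, 0.426, 0.074, 1.606, -0.034, 1.111, -0.067], TCP at [212.209, 640.737, 230.467] pointing down, gripper open.
Joint ranges: [-2.85, 2.85], [-0.5, 2.14], [-1.23, 1.37], [0.21, 2.46], [-1.02, 4.16], [0.16, 2.05], [-2.73, 2.73]. Speed limits (rad/s): [1.89, 1.89, 2.39, 2.39, 3.01, 3.01, 3.01].

### API

Orientations are given as a unit quaternion [x, y, z, w].
In Python, from station import readout, optics, ctrl gives the robot as it stands.
- The arm moves only by the tool drive_tool, never from a script. Its arguments are lists of equal length, an entry for each row: "hand": the opening in per cent of the stroke, from 0 (shut) to 100 (fully open); "travel": the shift along the tool's x, y, z in cm, a list of three; "twist": the turn, a rotation vector about the tool's x, y, z in rad, a list of three. In form: {"hand": [hand, ...], "travel": [[x, y, z], ...], "twist": [[ax, ay, az], ...]}. A call has 1 to 5 rows; each row shifts and turns the commanded pose from where the row before left it, along the tool's axes as they then stand; what a row does not reach is not made up. A row lasts 1/12 s, in which the tool goes at most 41.7 mm and 7.16 degrees, less where a joint would pass 70% of its speed; a pose out of reach is approached as far as the arm can. A call is refused whole if a number of a shift passes 4.17 or a number of a turn 0.125, either way. A call with a gripper value outside its range is refused whole. The fingers move at their own pace and stop on an object; the grip force is fixed at half the most. Time passes only in rows, so rows that do not move let the fingers close. It gives the time, the measured TCP pose, the force and the opening at its end, in the units of the state.
- readout.sense(): the state, without advancing time (a new reading comes with each control period).
- optics.camera(name): name is "scene" or "top"; returns a dict with "frame" (400x640x3 uint8, blue, green, red), "K" (3x3 intrinsics, pixels), "view" (4x4, takes a point from world to camera coordinates). Camera axes: x right, y up, looking along -z (the intrinsics and any distortion apply to the point x, -y, -z); pixel columns grow to the right and rows downward; lengths in mm; the calibration is good to about 2 mm. A picture is of the moment at which its call begins. There is no depth.
- ctrl.sign_off(): hands the job in, once; it reports no verdict.
The state is a dict: "time": time; "joints": joint angles; "joint_velocities": joint speeds; "joint_efforts": joint torques, N m; "eef_pos": TCP position; "orientation": TCP orientation; "ft_force": force on the tool from outside, world axes, zero at the start; "ft_torque": the same for the moment, N m; "opening": finger opening in mm.
Only numpy, scipy, OpenCV 4.12 (cv2) and the standard library are available. Lean on these libraries where they do the work, as an engineer would, in place of code of your own. Each camera call takes 0.05 s, during which the arm holds its last target. There are 200 camera calls.

### The job

Calibrate the reader: take the blue reference tile out of its stand and lay it flat inside the nest of the black reader stage with its blue face up and its grey back down. Set it down on the nest floor (it can stand there on its edge and be tipped over) rather than dropping it from above, and leave the yellow and red tiles standing where they are.

Things in the scene. Friction and masses are not known exactly. Their poses are not given: they have to be found in the camera images.
- blue_tile_center (a point): 60 x 60 x 12 mm rigid tile, about 0.1 kg; one face (and half the thickness) blue, the other grey. Point: its centre; x axis points out of the blue face, y and z along the edges. Starts upright on edge (z up), loose in a fixed white slotted stand (46 mm along x, 76 along y; slot floor 6 mm, walls 16 mm above the bench). Stable on edge; top pushed 15 mm or more, it falls flat, pushed face up.
- nest (a point): nest of the reader stage, a fixed black block 140 x 140 mm with a blue rim (26 mm high white control strip 50 mm wide on its +x side). Point: centre of its flat grey floor, 20 mm above the bench; z is up, x and y run along the sides. 110 x 110 mm inside; rim 15 mm wide, standing 10 mm above the floor.
- yellow_tile_center (a point): 60 x 60 x 12 mm rigid tile, about 0.1 kg; one face (and half the thickness) yellow, the other grey. Point: its centre; x axis points out of the yellow face, y and z along the edges. Starts upright on edge (z up), loose in a fixed white slotted stand (46 mm along x, 76 along y; slot floor 6 mm, walls 16 mm above the bench). Leave alone.
- red_tile_center (a point): 60 x 60 x 12 mm rigid tile, about 0.1 kg; one face (and half the thickness) red, the other grey. Point: its centre; x axis points out of the red face, y and z along the edges. Starts upright on edge (z up), loose in a fixed white slotted stand (46 mm along x, 76 along y; slot floor 6 mm, walls 16 mm above the bench). Leave alone.
Not all that is in view belongs to the job. Of the things that look like the part that bears nest, the larger one is meant.

How it is judged:
By the outcome, as a careful person would: the job done as asked, in the order asked, and still so for the second after the job is handed in, with the robot touching nothing.
It also fails if it takes over 48 s, if anything falls off the work surface, if the arm or the gripper's body presses on something with over 40 N, if the wrist force passes 120 N, or if a joint passes its speed limit or range.

## Working session

There is one attempt and no reset: what is moved stays moved. The work goes in short steps, Python scripts to look and compute and a tool call to move; the robot and the scene stay as the last step left them, time stands still between calls to the robot, and variables do not carry over. Pictures are saved under pics/ and viewed, about 8 in all and at most 12, crops included, and the job is handed in when it is done.

Besides the shell and the picture viewer there is one more tool, called as a command line: name --argument value ..., lists and objects as JSON in quotes. drive_tool: Moves the arm, as the interface text tells. Its arguments: {"type":"object","properties":{"hand":{"type":"array"},"travel":{"type":"array"},"twist":{"type":"array"}},"required":["hand","travel","twist"]}

```bash
mkdir -p pics; ls; python3 - <<'E'
from station import readout, optics, ctrl
import cv2,numpy as np
for n in("scene","top"):
    c=optics.camera(n); cv2.imwrite(f"pics/{n}0.png",c["frame"]); np.savez(f"{n}0.npz",**c); print(n,c["K"],c["view"],[k for k in c])
s=readout.sense(); print(s["time"],s["eef_pos"],s["orientation"],s["opening"])
E
```

```text
pics
scene [[432.9389502    0.         325.85012456]
 [  0.         432.9389502  201.33783091]
 [  0.           0.           1.        ]] [[ 8.10633889e-01  5.85047169e-01 -2.43414947e-02 -4.20398461e+02]
 [-3.11818726e-01  4.66491069e-01  8.27741001e-01  1.60451195e+02]
 [ 4.95622619e-01 -6.63404773e-01  5.60582132e-01 -1.49575608e+03]
 [ 0.00000000e+00  0.00000000e+00  0.00000000e+00  1.00000000e+00]] ['frame', 'K', 'view']
top [[471.27899202   0.         313.92318838]
 [  0.         471.27899202 196.00943176]
 [  0.           0.           1.        ]] [[-1.63986078e-02 -9.99858105e-01  3.85430133e-03 -3.83738233e+01]
 [ 9.83798524e-01 -1.54466976e-02  1.78610931e-01 -5.55994897e+02]
 [-1.78526050e-01  6.72082656e-03  9.83912232e-01 -1.19139482e+03]
 [ 0.00000000e+00  0.00000000e+00  0.00000000e+00  1.00000000e+00]] ['frame', 'K', 'view']
0.1 [212.13110329 640.42339419 229.85774164] [ 8.10688802e-01  5.85477016e-01 -4.29682591e-04  3.81163979e-04] 93.81454763132217
```

View pics/scene0.png

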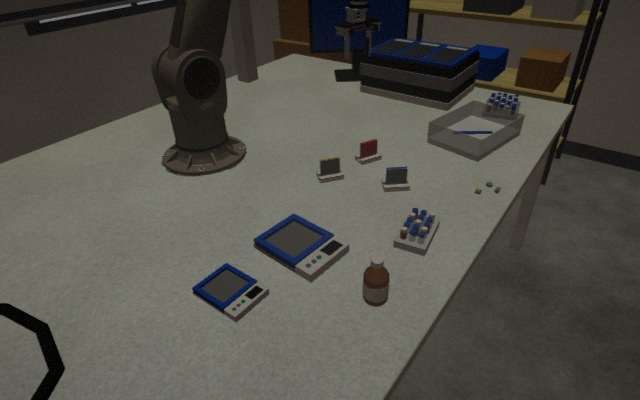

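View pics/top0.png

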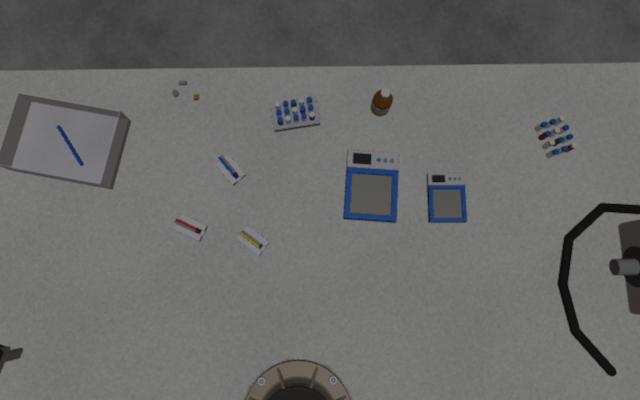

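Scene: the blue-edged tile is at scene (396,177) / top (230,168), with its grey face toward the scene camera. The yellow tile is at top (253,239) and the red at (189,226). Things that could be mistaken for the tile are the pen in the tray at top (70,145) and the tube-rack caps at (296,112) and (555,137). The larger reader at top (371,195) is the one meant, not the smaller one at (447,204). Next I check both in a close crop and measure.

```bash
cat > h.py <<'E'
import numpy as np,cv2
def ray(c,uv):
    K,V=c["K"],c["view"]; R,t=V[:3,:3],V[:3,3]
    d=np.array([(uv[0]-K[0,2])/K[0,0],-(uv[1]-K[1,2])/K[1,1],-1.])
    return -R.T@t, R.T@d
def plane(c,uv,z):
    o,d=ray(c,uv); return o+d*(z-o[2])/d[2]
def proj(c,p):
    q=c["view"][:3,:3]@np.array(p,float)+c["view"][:3,3]
    return c["K"][0,0]*q[0]/-q[2]+c["K"][0,2], c["K"][1,1]*-q[1]/-q[2]+c["K"][1,2]
def blobs(c,lo,hi,box):
    x0,y0,x1,y1=box
    m=cv2.inRange(cv2.cvtColor(c["frame"],cv2.COLOR_BGR2HSV),lo,hi)
    k=np.zeros_like(m);k[y0:y1,x0:x1]=m[y0:y1,x0:x1];return k
E
python3 - <<'E'
from h import *
T=np.load("top0.npz");S=np.load("scene0.npz")
m=blobs(T,(100,90,40),(130,255,255),(215,150,248,190)); p=np.argwhere(m)[:,::-1].astype(np.float32)
r=cv2.minAreaRect(p);print("tile blue",len(p),r)
b=cv2.boxPoints(r); print("corners z66",[plane(T,q,66).round(1) for q in b]); print("c",plane(T,r[0],66).round(1))
w=blobs(T,(0,0,150),(180,60,255),(212,148,250,190));p=np.argwhere(w)[:,::-1].astype(np.float32);rw=cv2.minAreaRect(p);print("stand",len(p),rw,plane(T,rw[0],16).round(1))
print([plane(T,q,16).round(1) for q in cv2.boxPoints(rw)])
m=blobs(T,(100,90,40),(130,255,255),(335,145,410,230)); cs,_=cv2.findContours(m,cv2.RETR_EXTERNAL,2);k=max(cs,key=cv2.contourArea);r=cv2.minAreaRect(k);print("rim",r,plane(T,r[0],30).round(1))
print([plane(T,q,30).round(1) for q in cv2.boxPoints(r)])
a=cv2.resize(T["frame"][145:195,205:265],None,fx=8,fy=8,interpolation=2)[:, :400]
s=cv2.resize(S["frame"][155:205,365:425],None,fx=8,fy=8,interpolation=2)[:, :400]
cv2.imwrite("pics/crop1.png",cv2.convertScaleAbs(np.hstack([a,s]),alpha=1.5))
E
```

```text
tile blue 66 ((227.5, 167.0), (26.248584747314453, 2.4947001934051514), 49.398704528808594)
corners z66 [array([658.7, 204. ,  66. ]), array([663. , 199.1,  66. ]), array([608.4, 153.4,  66. ]), array([604.2, 158.3,  66. ])]
c [633.5 178.6  66. ]
stand 0 ((0.0, 0.0), (0.0, 0.0), 0.0) [1157.7  859.8   16. ]
[array([1157.7,  859.8,   16. ]), array([1157.7,  859.8,   16. ]), array([1157.7,  859.8,   16. ]), array([1157.7,  859.8,   16. ])]
rim ((371.033203125, 194.00222778320312), (52.61654281616211, 51.352684020996094), 3.814074993133545) [ 562.  -200.6   30. ]
[array([ 498.7, -123.9,   30. ]), array([ 638.5, -137. ,   30. ]), array([ 626.5, -278.8,   30. ]), array([ 487.2, -263. ,   30. ])]
```

View pics/crop1.png

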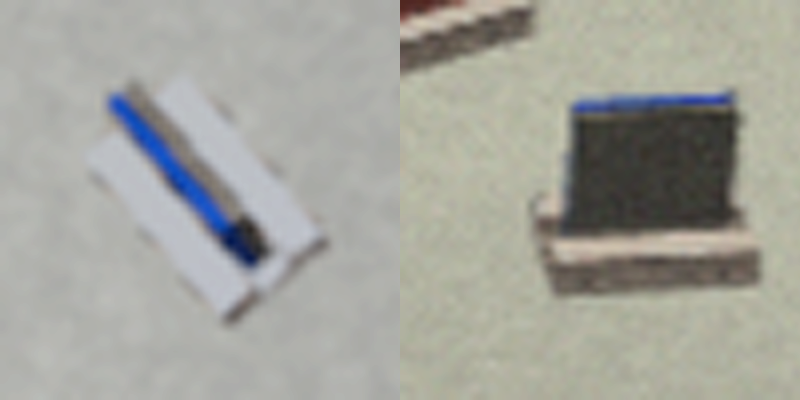

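The crop shows top edge half blue and half grey: the blue face points to lower-left in the top view (toward −x,+y), with its upper edge ends at about (220,156) and (234.5,173). Scene view confirms the grey face toward +x,−y. Now the refined pose and approach numbers.

```bash
cat > go.py <<'E'
import sys,numpy as np
from station import readout
from scipy.spatial.transform import Rotation as R
x,y,z,yaw=map(float,sys.argv[1:])
s=readout.sense();p=np.array(s["eef_pos"]);M=R.from_quat(s["orientation"]).as_matrix()
cur=np.arctan2(M[1,0],M[0,0]);d=M.T@(np.array([x,y,z])-p)/10
dy=(np.radians(yaw)-cur+np.pi)%(2*np.pi)-np.pi
G=np.array([[np.cos(np.radians(yaw)),np.sin(np.radians(yaw)),0],[np.sin(np.radians(yaw)),-np.cos(np.radians(yaw)),0],[0,0,-1]])
print("t",round(s["time"],2),"pos",p.round(1),"yaw",np.degrees(cur).round(1),"tilt",np.degrees(np.arccos(-M[2,2])).round(1),"F",np.round(s["ft_force"],1),"open",round(s["opening"],1))
print("tool shift now cm",d.round(2),"rows>=",round(abs(d).max()/4.17,1),"twist to target (z)",round(-dy,3),"fix rotvec",R.from_matrix(M.T@G).as_rotvec().round(3))
E
python3 - <<'E'
from h import *
T=np.load("top0.npz")
f=lambda q:np.array([(q[0]+.5)/8-.5+205,(q[1]+.5)/8-.5+145])
e=[plane(T,f(q),66)[:2] for q in((108,97),(133,83),(245,212),(222,235))]
print(np.round(e,1),"c",np.mean(e,0).round(1)); v=(e[0]+e[1]-e[2]-e[3])/2; print("len",np.linalg.norm(v),"ang",np.degrees(np.arctan2(v[1],v[0])))
w=[plane(T,f(q),16)[:2] for q in((88,155),(178,78),(325,243),(228,320))]
print(np.round(w,1),"c",np.mean(w,0).round(1)); v=(w[0]+w[1]-w[2]-w[3])/2; print("len",np.linalg.norm(v),"ang",np.degrees(np.arctan2(v[1],v[0])))
E
python3 go.py 631 179 230 -45
```

```text
[[661.8 203.9]
 [666.5 195.8]
 [622.2 158.3]
 [614.6 165.7]] c [641.3 180.9]
len 59.40035349380483 ang 39.617434542421506
[[655.  220.4]
 [681.8 190.1]
 [622.9 139. ]
 [596.6 171.7]] c [639.1 180.3]
len 77.02683800939617 ang 40.370405545422294
t 0.1 pos [212.1 640.4 229.9] yaw 71.7 tilt 0.1 F [-0.4  0.3 -0.5] open 93.8
tool shift now cm [-3.063e+01  5.427e+01  3.000e-02] rows>= 13.0 twist to target (z) 2.036 fix rotvec [1.000e-03 1.000e-03 2.036e+00]
```

drive_tool --hand '[100,100,100,100,100]' --travel '[[-1.89,3.44,0],[-1.89,3.44,0],[-1.89,3.44,0],[-1.89,3.44,0],[-1.89,3.44,0]]' --twist '[[0,0,0],[0,0,0],[0,0,0],[0,0,0],[0,0,0]]'

```text
time: 0.52
eef_pos: [346.6, 495.2, 230.2]
orientation: [0.811, 0.586, -0.0, 0.0]
ft_force: [1.2, 0.7, -0.3]
opening: 93.9
```

drive_tool --hand '[100,100,100,100,100]' --travel '[[-1.89,3.44,0],[-1.89,3.44,0],[-1.89,3.44,0],[-1.89,3.44,0],[-1.89,3.44,0]]' --twist '[[0,0,0],[0,0,0],[0,0,0],[0,0,0],[0,0,0]]'

```text
time: 0.93
eef_pos: [480.2, 351.4, 230.4]
orientation: [0.811, 0.586, -0.0, -0.0]
ft_force: [0.9, 1.0, -0.5]
opening: 94.0
```

drive_tool --hand '[100,100,100,100,100]' --travel '[[-1.89,3.44,0],[-1.89,3.44,0],[-1.89,3.44,0],[-1.89,3.44,0],[-1.89,3.44,0]]' --twist '[[0,0,0],[0,0,0],[0,0,0],[0,0,0],[0,0,0]]'

```text
time: 1.35
eef_pos: [613.8, 207.7, 230.3]
orientation: [0.811, 0.586, -0.0, -0.0]
ft_force: [0.3, 1.5, -0.1]
opening: 94.3
```

drive_tool --hand '[100,100,100,100,100]' --travel '[[0,0,0],[0,0,0],[0,0,0],[0,0,0],[0,0,0]]' --twist '[[0,0,0.12],[0,0,0.12],[0,0,0.12],[0,0,0.12],[0,0,0.12]]'

```text
time: 1.77
eef_pos: [612.8, 209.2, 230.1]
orientation: [0.948, 0.317, -0.0, 0.0]
ft_force: [0.2, 0.0, -1.0]
opening: 93.9
```

drive_tool --hand '[100,100,100,100,100]' --travel '[[0,0,0],[0,0,0],[0,0,0],[0,0,0],[0,0,0]]' --twist '[[0,0,0.12],[0,0,0.12],[0,0,0.12],[0,0,0.12],[0,0,0.12]]'

```text
time: 2.18
eef_pos: [612.7, 209.3, 230.1]
orientation: [1.0, 0.023, -0.0, 0.0]
ft_force: [0.3, -0.3, 0.3]
opening: 93.9
```

drive_tool --hand '[100,100,100,100,100]' --travel '[[0,0,0],[0,0,0],[0,0,0],[0,0,0],[0,0,0]]' --twist '[[0,0,0.12],[0,0,0.12],[0,0,0.12],[0,0,0.12],[0,0,0.12]]'

```text
time: 2.6
eef_pos: [612.7, 209.4, 230.2]
orientation: [0.962, -0.274, -0.0, 0.0]
ft_force: [0.2, 0.9, -0.5]
opening: 94.0
```

```bash
python3 go.py 640.5 180.7 120 -50
```

```text
t 2.6 pos [612.7 209.4 230.2] yaw -31.8 tilt 0.0 F [ 0.2  0.9 -0.5] open 94.0
tool shift now cm [ 3.88  0.96 11.02] rows>= 2.6 twist to target (z) 0.318 fix rotvec [0.001 0.    0.318]
```

drive_tool --hand '[100,100,100,100]' --travel '[[3.88,0.96,0],[0,0,3.7],[0,0,3.7],[0,0,3.6]]' --twist '[[0,0,0],[0,0,0.106],[0,0,0.106],[0,0,0.106]]'

```text
time: 2.93
eef_pos: [641.2, 180.3, 119.1]
orientation: [0.906, -0.423, 0.0, -0.0]
ft_force: [0.5, 1.4, -0.0]
opening: 93.8
```

```bash
python3 - <<'E'
from station import optics
import cv2,numpy as np
o=[]
for n,b in(("scene",(346,120,446,210)),("top",(180,115,280,205))):
    c=optics.camera(n);np.savez(n+"1.npz",**c);o.append(cv2.resize(c["frame"][b[1]:b[3],b[0]:b[2]],None,fx=4,fy=4,interpolation=2))
cv2.imwrite("pics/a1.png",cv2.convertScaleAbs(np.hstack(o),alpha=1.6))
E
python3 go.py 640.5 180.7 54 -50
```

```text
t 3.03 pos [637.7 180.4 115. ] yaw -49.8 tilt 0.5 F [-0.7 -0.3  0.6] open 93.7
tool shift now cm [ 0.17 -0.28  6.1 ] rows>= 1.5 twist to target (z) 0.003 fix rotvec [0.008 0.002 0.003]
```

View pics/a1.png

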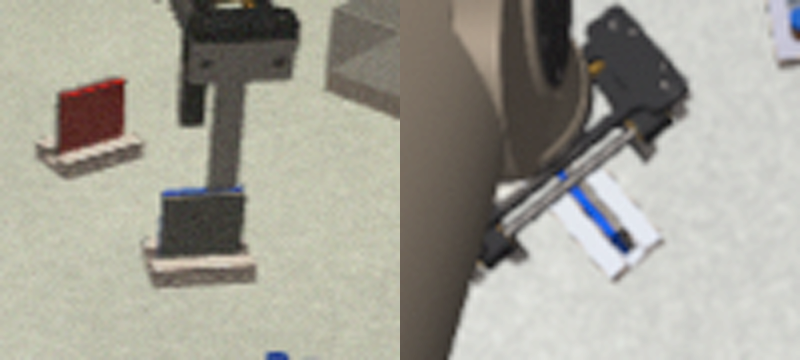

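Scene crop: the fingers straddle the blue tile along its thickness; the top view shows jaws square to the tile edge. Lowering.

drive_tool --hand '[100,100,100,100]' --travel '[[0,0,2.5],[0,0,2.5],[0,0,1.2],[0,0,0]]' --twist '[[0,0,0],[0,0,0],[0,0,0],[0,0,0]]'

```text
time: 3.37
eef_pos: [640.2, 180.9, 57.6]
orientation: [0.908, -0.419, -0.001, 0.001]
ft_force: [-0.8, 0.0, 0.2]
opening: 94.1
```

```bash
python3 go.py 640.5 180.7 54 -50
```

```text
t 3.37 pos [640.2 180.9  57.6] yaw -49.5 tilt 0.1 F [-0.8  0.   0.2] open 94.1
tool shift now cm [ 0.04 -0.    0.36] rows>= 0.1 twist to target (z) 0.009 fix rotvec [0.002 0.001 0.009]
```

drive_tool --hand '[60,40,25,25,25]' --travel '[[0,0,0.3],[0,0,0],[0,0,0],[0,0,0],[0,0,0]]' --twist '[[0,0,0],[0,0,0],[0,0,0],[0,0,0],[0,0,0]]'

```text
time: 3.78
eef_pos: [641.3, 181.1, 56.4]
orientation: [0.908, -0.42, 0.0, -0.0]
ft_force: [-0.0, -0.5, -0.8]
opening: 64.0
```

drive_tool --hand '[20,16,12,8,4]' --travel '[[0,0,0],[0,0,0],[0,0,0],[0,0,0],[0,0,0]]' --twist '[[0,0,0],[0,0,0],[0,0,0],[0,0,0],[0,0,0]]'

```text
time: 4.2
eef_pos: [641.0, 181.0, 55.5]
orientation: [0.908, -0.42, -0.0, 0.0]
ft_force: [0.8, 0.1, -0.8]
opening: 30.7
```

drive_tool --hand '[0,0,0,0,0]' --travel '[[0,0,0],[0,0,0],[0,0,0],[0,0,0],[0,0,0]]' --twist '[[0,0,0],[0,0,0],[0,0,0],[0,0,0],[0,0,0]]'

```text
time: 4.62
eef_pos: [641.7, 179.7, 55.5]
orientation: [0.907, -0.42, 0.001, 0.0]
ft_force: [4.2, -4.4, -3.9]
opening: 11.8
```

```bash
python3 go.py 640.5 180.7 54 -50
```

```text
t 4.62 pos [641.7 179.7  55.5] yaw -49.7 tilt 0.1 F [ 4.2 -4.4 -3.9] open 11.8
tool shift now cm [-0.15  0.03  0.15] rows>= 0.0 twist to target (z) 0.005 fix rotvec [-0.    -0.002  0.005]
```

drive_tool --hand '[0,0,0,0,0]' --travel '[[0,0,-0.5],[0,0,-2],[0,0,-3.5],[0,0,-3.5],[0,0,-2]]' --twist '[[0,0,0],[0,0,0],[0,0,0],[0,0,0],[0,0,0]]'

```text
time: 5.03
eef_pos: [641.9, 180.6, 173.7]
orientation: [0.907, -0.42, 0.001, -0.001]
ft_force: [0.7, 0.4, -1.6]
opening: 11.6
```

```bash
python3 - <<'E'
from h import *
for n,box,z in(("top",(335,145,410,230),20),("scene",(245,205,345,265),20)):
    T=np.load(n+"0.npz"); m=blobs(T,(100,90,40),(130,255,255),box)
    cs,hi=cv2.findContours(m,cv2.RETR_CCOMP,cv2.CHAIN_APPROX_NONE)
    for zz,holes in((30,0),(20 if n=="top" else 30,1)):
        k=max([c for c,h in zip(cs,hi[0]) if (h[3]>=0)==bool(holes)],key=cv2.contourArea)
        w=np.array([plane(T,q[0],zz)[:2] for q in k],np.float32); r=cv2.minAreaRect(w); print(n,zz,holes,np.round(r[0],1),np.round(r[1],1),round(r[2],1))
    if n=="top":
        cv2.imwrite("x.png",m)
E
python3 go.py 564 -174 160 -95.5
```

```text
top 30 0 [ 562.9 -200.1] [139.5 140.2] 85.1
top 20 1 [ 565.1 -201.7] [115.6 115.2] 85.1
scene 30 0 [ 568.4 -205.8] [145. 142.] 85.4
scene 30 1 [ 568.1 -204.6] [110.5 113.2] 84.6
t 5.03 pos [641.9 180.6 173.7] yaw -49.7 tilt 0.1 F [ 0.7  0.4 -1.6] open 11.6
tool shift now cm [22.01 28.87  1.34] rows>= 6.9 twist to target (z) 0.799 fix rotvec [-0.002 -0.     0.799]
```

drive_tool --hand '[0,0,0,0,0]' --travel '[[2.24,2.88,0],[2.24,2.88,0],[2.24,2.88,0],[2.24,2.88,0],[2.24,2.88,0]]' --twist '[[0,0,0],[0,0,0],[0,0,0],[0,0,0],[0,0,0]]'

```text
time: 5.45
eef_pos: [602.9, 0.9, 170.5]
orientation: [0.908, -0.42, -0.0, -0.0]
ft_force: [1.0, 0.4, -1.1]
opening: 11.7
```

drive_tool --hand '[0,0,0,0,0]' --travel '[[2.24,2.88,0],[2.24,2.88,0],[2.24,2.88,0],[2.24,2.88,0],[2.24,2.88,0]]' --twist '[[0,0,0],[0,0,0],[0,0,0],[0,0,0],[0,0,0]]'

```text
time: 5.87
eef_pos: [565.6, -177.7, 170.5]
orientation: [0.908, -0.42, -0.0, -0.0]
ft_force: [-0.2, 0.4, -1.3]
opening: 11.8
```

drive_tool --hand '[0,0,0,0,0]' --travel '[[0,0,0],[0,0,1],[0,0,1],[0,0,1],[0,0,1]]' --twist '[[0,0,0.113],[0,0,0.113],[0,0,0.113],[0,0,0.113],[0,0,0.113]]'

```text
time: 6.28
eef_pos: [566.2, -176.3, 130.0]
orientation: [0.753, -0.659, -0.0, -0.0]
ft_force: [0.1, 0.5, -1.5]
opening: 12.2
```

drive_tool --hand '[0,0,0,0]' --travel '[[0,0,1.5],[0,0,1.5],[0,0,0],[0,0,0]]' --twist '[[0,0,0.113],[0,0,0.113],[0,0,0],[0,0,0]]'

```text
time: 6.62
eef_pos: [565.9, -176.2, 100.1]
orientation: [-0.677, 0.736, 0.0, -0.001]
ft_force: [-0.2, -0.8, -0.8]
opening: 11.8
```

```bash
python3 go.py 567 -176 69.5 -95;python3 - <<'E'
from station import optics
import cv2,numpy as np
c=optics.camera("scene");np.savez("scene2.npz",**c);cv2.imwrite("pics/a2.png",cv2.convertScaleAbs(cv2.resize(c["frame"][160:290,220:370],None,fx=4,fy=4,interpolation=2),alpha=1.6))
E
```

```text
t 6.62 pos [ 565.9 -176.2  100.1] yaw -94.8 tilt 0.1 F [-0.2 -0.8 -0.8] open 11.8
tool shift now cm [-0.03 -0.11  3.06] rows>= 0.7 twist to target (z) 0.003 fix rotvec [ 0.002 -0.001  0.003]
```

View pics/a2.png

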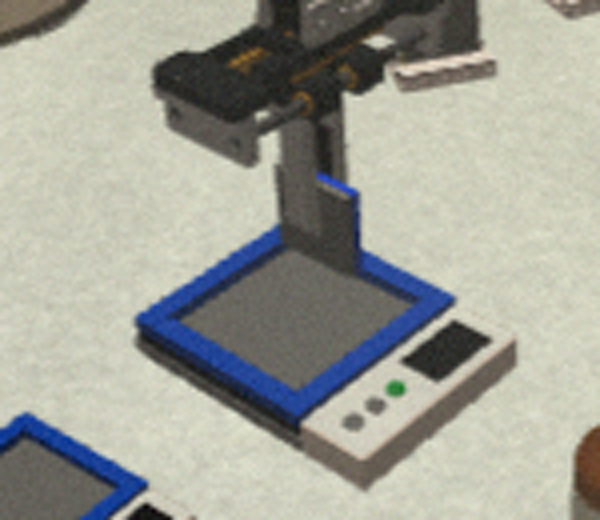

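Grey side faces the nest interior (−y), blue side +y, tile over the nest at crop (320,220). Lowering gently.

drive_tool --hand '[0,0,0,0,0]' --travel '[[0,0,1],[0,0,0.8],[0,0,0.5],[0,0,0.2],[0,0,0]]' --twist '[[0,0,0],[0,0,0],[0,0,0],[0,0,0],[0,0,0]]'

```text
time: 7.08
eef_pos: [566.1, -176.3, 75.0]
orientation: [-0.676, 0.737, 0.0, -0.0]
ft_force: [0.3, -1.0, -1.5]
opening: 12.2
```

drive_tool --hand '[0,0,0,0,0]' --travel '[[0,0,0.1],[0,0,0.1],[0,0,0.1],[0,0,0],[0,0,0]]' --twist '[[0,0,0],[0,0,0],[0,0,0],[0,0,0],[0,0,0]]'

```text
time: 7.5
eef_pos: [566.4, -176.2, 72.6]
orientation: [-0.676, 0.737, -0.0, 0.0]
ft_force: [0.6, -0.1, -1.7]
opening: 12.1
```

drive_tool --hand '[0,0,0,0,0]' --travel '[[0,0,0.1],[0,0,0.1],[0,0,0.05],[0,0,0],[0,0,0]]' --twist '[[0,0,0],[0,0,0],[0,0,0],[0,0,0],[0,0,0]]'

```text
time: 7.92
eef_pos: [566.3, -176.2, 69.9]
orientation: [-0.676, 0.737, 0.0, -0.0]
ft_force: [0.5, -0.3, -1.4]
opening: 11.8
```

drive_tool --hand '[0,0,0,0]' --travel '[[0,0,0.1],[0,0,0],[0,0,0],[0,0,0]]' --twist '[[0,0,0],[0,0,0],[0,0,0],[0,0,0]]'

```text
time: 8.25
eef_pos: [566.4, -176.3, 69.1]
orientation: [-0.676, 0.737, -0.0, 0.0]
ft_force: [-0.1, -0.1, 0.5]
opening: 11.8
```

drive_tool --hand '[0,0,0]' --travel '[[0,0,0.1],[0,0,0],[0,0,0]]' --twist '[[0,0,0],[0,0,0],[0,0,0]]'

```text
time: 8.5
eef_pos: [566.6, -176.4, 69.0]
orientation: [-0.675, 0.737, -0.0, 0.0]
ft_force: [-5.2, 2.3, 20.5]
opening: 12.1
```

Firm contact with the floor (20 N). Easing and opening gently.

drive_tool --hand '[0,0,16,20,24]' --travel '[[0,0,-0.08],[0,0,0],[0,0,0],[0,0,0],[0,0,0]]' --twist '[[0,0,0],[0,0,0],[0,0,0],[0,0,0],[0,0,0]]'

```text
time: 8.92
eef_pos: [566.3, -176.2, 68.6]
orientation: [-0.676, 0.737, 0.0, -0.0]
ft_force: [-0.1, -0.1, -0.1]
opening: 21.0
```

drive_tool --hand '[30,35,40,40,40]' --travel '[[0,0,0],[0,0,0],[0,0,0],[0,0,0],[0,0,0]]' --twist '[[0,0,0],[0,0,0],[0,0,0],[0,0,0],[0,0,0]]'

```text
time: 9.33
eef_pos: [566.3, -176.2, 68.8]
orientation: [-0.676, 0.737, 0.0, -0.0]
ft_force: [0.5, 0.6, 0.5]
opening: 37.4
```

drive_tool --hand '[40,40,40,40,40]' --travel '[[0,0,-1],[0,0,-2],[0,0,-2],[0,0,-1],[0,0,0]]' --twist '[[0,0,0],[0,0,0],[0,0,0],[0,0,0],[0,0,0]]'

```text
time: 9.75
eef_pos: [567.4, -176.6, 131.1]
orientation: [-0.676, 0.737, -0.001, 0.001]
ft_force: [0.3, 0.8, -0.0]
opening: 37.2
```

```bash
python3 go.py 567 -176 69.5 -95;python3 - <<'E'
from station import optics
import cv2,numpy as np
c=optics.camera("scene");np.savez("scene3.npz",**c);cv2.imwrite("pics/a3.png",cv2.convertScaleAbs(cv2.resize(c["frame"][160:290,220:370],None,fx=4,fy=4,interpolation=2),alpha=1.6))
E
```

```text
t 9.75 pos [ 567.4 -176.6  131.1] yaw -95.0 tilt 0.2 F [ 0.3  0.8 -0. ] open 37.2
tool shift now cm [-0.05  0.07  6.16] rows>= 1.5 twist to target (z) 0.0 fix rotvec [-0.003  0.     0.   ]
```

View pics/a3.png

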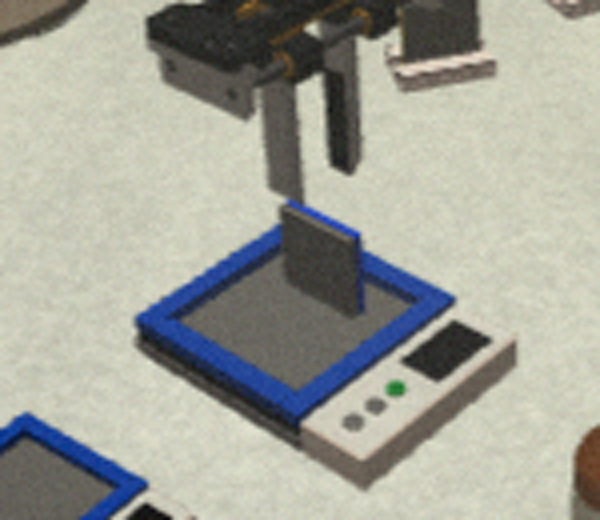

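Tile stands alone in the nest, top edge at crop (285–360, 205–240). Shut the fingers, move to the blue (+y) side, lower and push.

drive_tool --hand '[0,0,0,0,0]' --travel '[[-1.5,0,0],[-1.7,0,0],[0,0,0],[0,0,0],[0,0,0]]' --twist '[[0,0,0],[0,0,0],[0,0,0],[0,0,0],[0,0,0]]'

```text
time: 10.22
eef_pos: [568.8, -144.6, 128.3]
orientation: [-0.676, 0.737, 0.0, -0.0]
ft_force: [0.4, -1.1, -0.2]
opening: 7.8
```

drive_tool --hand '[0,0,0,0,0]' --travel '[[0,0,1],[0,0,1.5],[0,0,1.4],[0,0,0],[0,0,0]]' --twist '[[0,0,0],[0,0,0],[0,0,0],[0,0,0],[0,0,0]]'

```text
time: 10.63
eef_pos: [568.2, -144.7, 88.5]
orientation: [-0.675, 0.738, 0.001, -0.001]
ft_force: [-0.4, -0.4, -1.0]
opening: 0.6
```

```bash
python3 go.py 566.3 -176.2 91 -95
```

```text
t 10.63 pos [ 568.2 -144.7   88.5] yaw -95.1 tilt 0.1 F [-0.4 -0.4 -1. ] open 0.6
tool shift now cm [ 3.15 -0.09 -0.25] rows>= 0.8 twist to target (z) -0.001 fix rotvec [ 0.002 -0.    -0.001]
```

drive_tool --hand '[0,0,0,0,0]' --travel '[[0.6,0,0],[0.5,0,0],[0.4,0,0],[0.4,0,0],[0.4,0,0]]' --twist '[[0,0,0],[0,0,0],[0,0,0],[0,0,0],[0,0,0]]'

```text
time: 11.05
eef_pos: [567.2, -167.9, 90.1]
orientation: [-0.675, 0.737, -0.0, 0.0]
ft_force: [0.7, -0.5, -0.1]
opening: 0.2
```

drive_tool --hand '[0,0,0,0,0]' --travel '[[0.4,0,0],[0.4,0,0],[0.4,0,0],[0,0,0],[0,0,0]]' --twist '[[0,0,0],[0,0,0],[0,0,0],[0,0,0],[0,0,0]]'

```text
time: 11.47
eef_pos: [566.0, -179.4, 89.8]
orientation: [-0.675, 0.737, 0.0, -0.0]
ft_force: [-0.1, -0.6, -0.6]
opening: 0.5
```

drive_tool --hand '[0,0,0,0,0]' --travel '[[0,0,-2],[0,0,-4],[0,0,-4],[-3,0,-2],[-4,0,0]]' --twist '[[0,0,0],[0,0,0],[0,0,0],[0,0,0],[0,0,0]]'

```text
time: 11.88
eef_pos: [573.4, -112.5, 214.4]
orientation: [-0.673, 0.739, -0.002, 0.002]
ft_force: [0.5, 0.3, 0.5]
opening: 0.3
```

drive_tool --hand '[0,0,0,0,0]' --travel '[[-4,0,0],[-4,0,0],[-4,0,0],[-4,0,0],[0,0,0]]' --twist '[[0,0,0],[0,0,0],[0,0,0],[0,0,0],[0,0,0]]'

```text
time: 12.3
eef_pos: [586.6, 59.1, 208.9]
orientation: [-0.679, 0.734, 0.001, 0.0]
ft_force: [0.4, 1.4, -0.1]
opening: 0.4
```

```bash
python3 - <<'E'
from station import optics
import cv2,numpy as np
o=[]
for n,b in(("scene",(230,200,360,290)),("top",(310,140,440,230))):
    c=optics.camera(n);np.savez(n+"4.npz",**c);o.append(cv2.resize(c["frame"][b[1]:b[3],b[0]:b[2]],None,fx=3,fy=3,interpolation=2))
    o.append(cv2.resize(c["frame"],(390,244)))
cv2.imwrite("pics/a4.png",cv2.convertScaleAbs(np.vstack([np.hstack(o[0::2]),np.hstack(o[1::2])]),alpha=1.5))
E
```

```text
(no output)
```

View pics/a4.png

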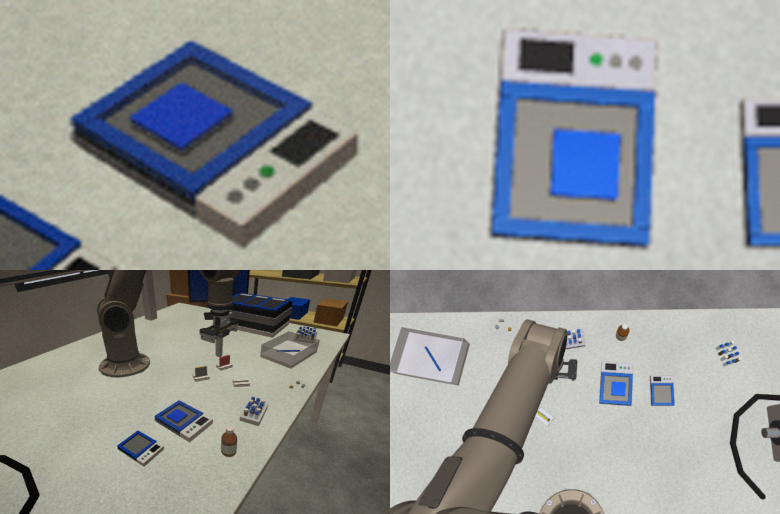

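The blue square lies flat inside the larger reader's nest (top crop (586,165), clear of the rim all round). The red and yellow tiles still stand in their stands. The arm is clear, so I'm handing in.

```bash
python3 -c "
from station import ctrl,readout
print(readout.sense()['time'],ctrl.sign_off())"
```

```text
the job is handed in; nothing more can be done
12.4 None
```

The blue tile is lying flat, blue face up, inside the nest of the larger reader stage. The job is handed in, at 12.4 s of the 48 s allowed.

I gripped the tile across its thickness and lifted it from its stand. I set it on edge on the nest floor, where contact read about 20 N, and released it. Then I pushed its blue side with closed fingers so it tipped over with the blue face up.

- **Placement:** the last pictures show the tile flat and clear of the rim on all sides. It sits a little off centre toward −y, which I judged by eye and did not measure.
- **Other tiles:** in the last scene picture the red and yellow tiles still stand in their stands.
- **Robot:** the arm was away from everything at hand-in.
- **Disagreements:** the two cameras differed by about 5 mm on the nest centre, and I took a value between them. The grip was roughly 5–8 mm off the tile's centre along its edge. Neither affected the result.

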